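# Clamp the panel in the bench jig

## Task

Clamp the blue-grey panel in the plywood jig: with the back of a finger, swing the steel clamp strap round until it stops square across the panel, and only then push its cam lever all the way down, so that the pad is pressed firmly on the panel. The panel stays lying in its corner, neither shifted nor lifted, and the jar, block plane, screwdriver and glue bottle around the jig are left alone.

Things in the scene. Friction and masses are not known exactly. Their poses are not given: they have to be found in the camera images.
- jig: The jig, screwed to the bench: a plywood board 240 mm (its x) by 340 mm (its y) and 18 mm thick with two low dark fences (tops 32 mm above the bench). Origin at bench height under the board; the board runs 120 mm either way in x and from -180 to +160 mm in y, z up. The clamp post (strap pivot) stands at x 0, y +80 mm. A thin 8 mm stop pin, 58 mm tall, beside the post marks where the strap stops.
- strap (a joint): Angle (rad) of the clamp strap about its upright post. 0: strap points along the jig's -x (swung aside, off the panel); it grows anticlockwise seen from above, to the hard stop at 1.571, where the strap points along the jig's -y, square across the panel. Starts between -0.3 and 0.35. Stays where it is left; takes about 0.12 N m (1 to 2 N at the outer half) to swing.
- strap_pivot (a point): Point on the strap's upright swing axis, at mid thickness of the strap, 52 mm above the bench (lever up).
- strap_end (a point): Point in the strap's mid thickness right over the pad, 120 mm from the pivot. The strap is a flat steel bar 28 mm wide and 10 mm thick, 47 to 57 mm above the bench, reaching 139 mm out from the pivot and 24 mm behind it; a nut and bolt end (18 mm wide) stand 16 mm above it at this point. Nothing is under the bar between pivot and pad but the panel's top (33 mm above the bench).
- lever (a joint): Angle (rad) of the cam lever. 0: it slants up 0.8 rad above level; 0.8: level, fully down (hard stop). Starts between 0 and 0.15. It stays where it is left; the push needs about 0.2 to 0.27 N m (3 to 5 N at 55 to 80 mm from its pivot). Pushing it down also draws strap and pad down by 7.9 mm per rad.
- lever_pivot (a point): Centre of the lever's level hinge, on the strap's swing axis, 75 mm above the bench. The lever turns with the strap and always slants away on the side opposite to the strap's pad; it swings in the upright plane through the strap.
- lever_tip (a point): Outer end of the lever on its centre line, 125 mm from lever_pivot. The lever's black grip, 22 mm wide and 12 mm thick, covers the outer 75 mm; nearer in it is a bar 16 mm wide and 9 mm thick. It moves when its upper face is pushed; a push on its very end runs through the pivot and does not turn it.
- pad: Round rubber pad, 26 mm across and 10 mm tall, under the strap's outer end. Origin at the centre of its underside, 37 mm above the bench with the lever at 0, so that it passes about 3 to 4 mm over the panel. Sprung: it presses about 9 N on the panel with the lever fully down.
- panel: Loose blue-grey painted panel 120 x 180 x 15 mm (its x, y, z) with a small white grille, 0.25 kg, lying on the jig board in the corner of the fences. Origin at the centre of its underside, 18 mm above the bench; axes along the jig's.
- jar: Bystander: small jar of 60 mm diameter and 75 mm height, standing. Origin at the centre of its underside.
- plane: Bystander: block plane 150 mm long (its x), 48 mm wide, about 52 mm tall. Origin at the centre of its underside.
- screwdriver: Bystander: screwdriver lying on the bench along its x.
- glue: Bystander: white glue bottle of 60 mm diameter and 160 mm height, standing. Origin at the centre of its underside.
There are look-alikes about, which are no part of the job. What is meant by the panel is not orange, pink or red, and is the smaller of those in its own colour.

How it is judged:
By the outcome, as a careful person would: the job done as asked, in the order asked, and still so for the second after the job is handed in, with the robot touching nothing.
It also fails if it takes over 48 s, if anything falls off the work surface, if the arm or the gripper's body presses on something with over 40 N, if the wrist force passes 120 N, or if a joint passes its speed limit or range.

## Robot

A 6-joint arm with a two-finger parallel gripper is mounted at the origin on the work surface. World frame = base frame: x ahead of the robot, y to its left, z up, the work surface at z = 0. Lengths are in m, angles in degrees, forces in N, time in s.
With the tool pointing down it reaches from about 0.4 to 0.925 m from the base axis. Payload 12.5 kg.
Tool frame: the origin (TCP) lies between the finger pads; the fingertips stand 11 mm ahead of it and the grasp point (between the pads) lies 8 mm behind it; z points along the fingers, y is the direction in which the jaws open and shut (so a half turn about z gives the same grasp; the last joint's range is limited). The gripper opens to 95 mm and grips with 3 to 60 N. Pads are 20 mm wide; open, the fingers measure 119 mm over their backs; the gripper's body (75 mm by 180 mm) begins 59 mm behind the grasp point.
Start: joints at [69.981, 28.126, 89.318, -0, 62.55, -6.05], TCP at [0.151, 0.607, 0.226] pointing down, gripper open.
Joint ranges: [-177.58, 177.58], [-47.91, 125.51], [2.72, 160], [-65.01, 245.01], [3.68, 167.84], [-153.87, 153.87]. Speed limits (degrees/s): [127.2, 127.2, 159.86, 180, 180, 180].

## Interface

Orientations are given as a 3x3 rotation matrix whose columns are the frame's x, y, z axes.
In Python, from plant import arm gives the robot as it stands.
- The arm moves only by the shell command python3 -m crank 'ROWS' [OPENING] [FORCE]. ROWS is JSON, a list of rows, each a list of 4 numbers: the shift along the tool's x, y, z in cm, then the turn about the tool's z in rad. In form: [[tx, ty, tz, roll], ...]. A call has 1 to 10 rows; each row shifts and turns the pose as measured when the row begins, along the tool's axes as they then stand; what a row does not reach is not made up. A row lasts 1/10 s, in which the tool goes at most 50 mm and 8.59 degrees, less where a joint would pass 70% of its speed; a pose out of reach is approached as far as the arm can. A call with a gripper value outside its range is refused whole. OPENING is the finger opening in cm, from 0 to 9.51, set as the call begins (- or left out, the last holds). The fingers move at their own pace and stop on an object; FORCE is the grip in N (left out, the last holds). Time passes only in rows, so rows that do not move let the fingers close. It gives the time, the measured TCP pose, the force and the opening at its end, in the units of the state.
- arm.get_state(): the state, without advancing time (a new reading comes with each control period).
- arm.read_camera(name): name is "scene" or "top" or "wrist"; returns (picture, depth): 420x560x3 uint8, red, green, blue; 420x560 float32, m along the optical axis (not along the pixel's ray), 0 where there is no reading.
- arm.camera_params(name): a dict with "fx", "fy", "cx", "cy" (pixels), "rvec" (rotation vector, rad) and "tvec" (3), from world to camera coordinates, as OpenCV has them; the wrist camera has in their place "mount" (4x4, takes a point from camera to tool coordinates, whose origin is the TCP and whose axes are the flange's). Camera axes: x right, y down, z forward; pixel columns grow to the right and rows downward; lengths in m; the calibration is good to about 2 mm. A picture is of the moment at which its call begins: read the wrist's pose just before it. camera_params takes no time and is no camera call.
- arm.sign_off(): hands the job in, once; it reports no verdict.
The state is a dict: "t": time; "joint_positions": joint angles; "joint_velocities": joint speeds; "joint_torque": joint torques, N m; "tool_pos": TCP position; "tcp_rot": TCP orientation; "ft_force": force on the tool from outside, world axes, zero at the start; "moment": the same for the moment, N m; "opening": finger opening in m.
Only numpy, scipy, OpenCV 4.12 (cv2) and the standard library are available. Lean on these libraries where they do the work, as an engineer would, in place of code of your own. Each camera call takes 0.05 s, during which the arm holds its last target. There are 200 camera calls.

## Working session

There is one attempt and no reset: what is moved stays moved. The work goes in short steps, Python scripts to look and compute and a shell command to move; the robot and the scene stay as the last step left them, time stands still between calls to the robot, and variables do not carry over. Pictures are saved under pics/ and viewed, about 8 in all and at most 12, crops included, and the job is handed in when it is done.

```bash
ls; mkdir -p pics
cat > h.py <<'E'
import numpy as np, cv2
from plant import arm
def cam(name):
    p=arm.camera_params(name); s=arm.get_state()
    K=np.array([[p['fx'],0,p['cx']],[0,p['fy'],p['cy']],[0,0,1]])
    if 'mount' in p:
        T=np.eye(4);T[:3,:3]=np.array(s['tcp_rot']);T[:3,3]=s['tool_pos'];M=T@np.array(p['mount'])
    else:
        R=cv2.Rodrigues(np.array(p['rvec'],float))[0];M=np.eye(4);M[:3,:3]=R.T;M[:3,3]=-R.T@np.array(p['tvec'],float).ravel()
    return K,M
def shot(name,f):
    K,M=cam(name); im,d=arm.read_camera(name)
    cv2.imwrite(f'pics/{f}.png',im[:,:,::-1]); np.savez(f'pics/{f}.npz',im=im,d=d,K=K,M=M)
    return im,d,K,M
def load(f):
    z=np.load(f'pics/{f}.npz');return z['im'],z['d'],z['K'],z['M']
def plane(K,M,u,v,z):
    r=M[:3,:3]@np.linalg.solve(K,[u,v,1.]);o=M[:3,3];return o+r*(z-o[2])/r[2]
def cloud(d,K,M):
    v,u=np.mgrid[:d.shape[0],:d.shape[1]]
    c=np.stack([(u-K[0,2])/K[0,0]*d,(v-K[1,2])/K[1,1]*d,d],-1)
    return c@M[:3,:3].T+M[:3,3]
E
python3 - <<'E'
from h import *
a=shot('top','top1');b=shot('scene','sc1')
print(a[3],b[3]);s=arm.get_state();print(s['t'],s['tool_pos'],s['tcp_rot'],s['ft_force'],s['opening'])
E
```

```text
pics
[[ 0.01352152 -0.99828581  0.05694385  0.4596724 ]
 [-0.99989242 -0.01382311 -0.00490562  0.01985085]
 [ 0.00568435 -0.05687139 -0.99836533  1.3811054 ]
 [ 0.          0.          0.          1.        ]] [[-0.36791581  0.56347313 -0.73968642  1.56249537]
 [ 0.92977534  0.21225147 -0.30077753  0.45288076]
 [-0.01248053 -0.798403   -0.60199409  0.95172912]
 [ 0.          0.          0.          1.        ]]
0.1 [0.15078523 0.60633254 0.22512504] [[-9.70420175e-01  2.41421997e-01 -3.20957321e-04]
 [ 2.41422194e-01  9.70419737e-01 -9.26898266e-04]
 [ 8.76896887e-05 -9.76966998e-04 -9.99999519e-01]] [0.76234902 0.10344198 0.02316024] 0.09486209131555673
```

View pics/top1.png

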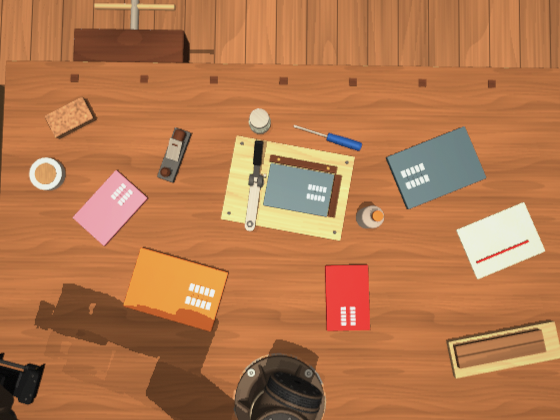

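View pics/sc1.png

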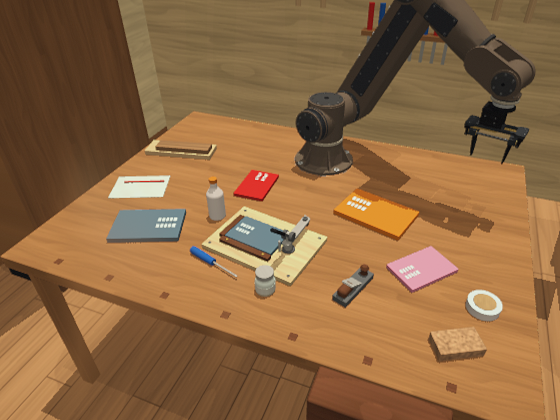

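The top view shows the jig at about (288,188): strap post (256,180), strap end (250,228), lever end (258,145). There are two blue-grey panels: the one in the jig at (300,190) and a larger loose one at (436,168). The smaller, in the jig, is the one meant. I'll confirm that with an enlarged crop while measuring the jig.

Run:
```python
from h import *
im,d,K,M=load('top1')
c=cv2.resize(im[90:250,150:400],None,fx=3.2,fy=3.2,interpolation=cv2.INTER_CUBIC);cv2.imwrite('pics/crop1.png',c[:,:,::-1])
P=cloud(d,K,M)
hsv=cv2.cvtColor(im,cv2.COLOR_RGB2HSV)
m=cv2.inRange(hsv,(20,50,150),(35,200,255));m[:120]=0;m[260:]=0;m[:,:200]=0;m[:,370:]=0
m=cv2.morphologyEx(m,cv2.MORPH_OPEN,np.ones((3,3)))
pts=cv2.findNonZero(m);r=cv2.minAreaRect(pts);print(r)
cs=np.array([plane(K,M,u,v,.018) for u,v in cv2.boxPoints(r)]);print(cs.round(4))
for i in range(4):print(np.linalg.norm(cs[i]-cs[i-1]).round(4))
ctr=cs.mean(0);e=[cs[i]-cs[i-1] for i in range(4)]
ys=max(e,key=lambda w:w[1] if np.linalg.norm(w)>.29 else -9);ys=ys/np.linalg.norm(ys);xs=np.array([ys[1],-ys[0],0])
o=ctr+0.01*ys;print('origin',o,'yaw',np.degrees(np.arctan2(xs[1],xs[0])))
print('post',o+.08*ys,'pad stop',o-.04*ys)
# depth-based strap points
J=(P-o)[...,:2]@np.stack([xs[:2],ys[:2]],1)
s=(P[...,2]>.045)&(P[...,2]<.2)&(abs(J[...,0])<.2)&(abs(J[...,1])<.22)
for v,u in np.argwhere(s)[::12]:print((u,v),(J[v,u]*1000).round(),(P[v,u,2]*1000).round(),end='; ')
```

```text
((287.54931640625, 187.6810302734375), (121.09603118896484, 85.23184967041016), 10.22216796875)
[[ 0.4991  0.1688  0.018 ]
 [ 0.7361  0.1309  0.018 ]
 [ 0.68   -0.2056  0.018 ]
 [ 0.4438 -0.1644  0.018 ]]
0.3377
0.24
0.3411
0.2397
origin [ 0.59139142 -0.00770571  0.018     ] yaw -9.433525802754358
post [0.60450368 0.0712124  0.018     ] pad stop [ 0.58483529 -0.04716477  0.018     ]
(np.int64(257), np.int64(108)) [191. 110.] 80.0; (np.int64(261), np.int64(109)) [192.  99.] 75.0; (np.int64(261), np.int64(110)) [189.  98.] 77.0; (np.int64(259), np.int64(111)) [185. 103.] 75.0; (np.int64(255), np.int64(112)) [180. 113.] 79.0; (np.int64(251), np.int64(113)) [177. 124.] 71.0; (np.int64(263), np.int64(113)) [182.  92.] 74.0; (np.int64(257), np.int64(114)) [176. 107.] 77.0; (np.int64(251), np.int64(115)) [170. 123.] 76.0; (np.int64(263), np.int64(115)) [176.  91.] 76.0; (np.int64(256), np.int64(116)) [171. 109.] 74.0; (np.int64(268), np.int64(116)) [175.  77.] 79.0; (np.int64(259), np.int64(117)) [169. 100.] 74.0; (np.int64(250), np.int64(118)) [162. 124.] 77.0; (np.int64(262), np.int64(118
[... 4112 characters left out ...]
), np.int64(217)) [-103.   87.] 55.0; (np.int64(361), np.int64(217)) [ -50. -214.] 93.0; (np.int64(254), np.int64(218)) [-102.   65.] 57.0; (np.int64(250), np.int64(219)) [-106.   76.] 57.0; (np.int64(246), np.int64(220)) [-111.   86.] 54.0; (np.int64(361), np.int64(220)) [ -57. -217.] 84.0; (np.int64(254), np.int64(221)) [-110.   64.] 58.0; (np.int64(250), np.int64(222)) [-115.   74.] 68.0; (np.int64(251), np.int64(223)) [-117.   71.] 65.0; (np.int64(252), np.int64(224)) [-119.   67.] 64.0; (np.int64(254), np.int64(225)) [-121.   62.] 57.0; (np.int64(246), np.int64(227)) [-130.   82.] 55.0; (np.int64(249), np.int64(228)) [-131.   74.] 61.0; (np.int64(250), np.int64(230)) [-136.   70.] 56.0;
```

View pics/crop1.png

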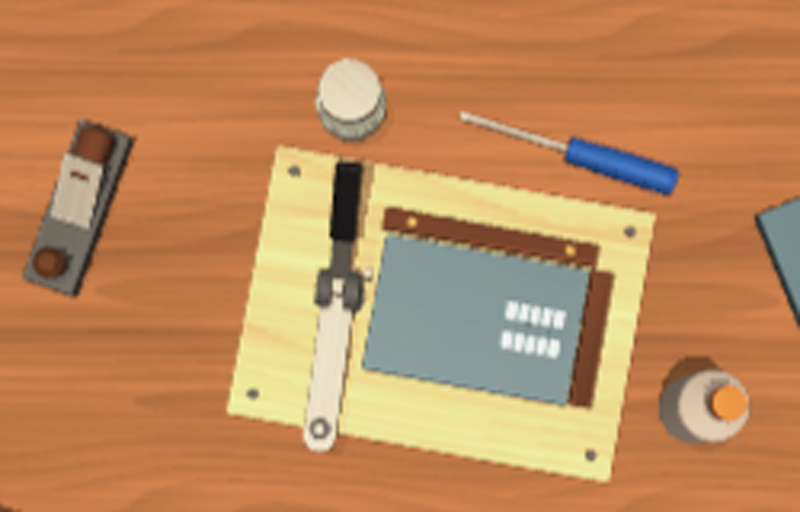

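The crop confirms it: the panel in the jig corner, with its white grille, is blue-grey and smaller than the loose blue-grey one. The strap is at roughly 0.07 rad, the stop pin is at crop (367,273) and the jar is beyond the lever end.

Plan: close the gripper, turn it about half a turn (wrist range), and come down on the strap's jig +y side at a radius of about 95 mm.

```bash
python3 -m crank '[[-3.35,-2.7,0,0],[-3.35,-2.7,0,0],[-3.35,-2.7,0,0],[-3.35,-2.7,0,0],[-3.35,-2.7,0,0],[-3.35,-2.7,0,0],[-3.35,-2.7,0,0],[-3.35,-2.7,0,0],[-3.35,-2.7,0,0],[-3.35,-2.7,0,0]]' 0 20
python3 -m crank '[[0,0,0,0.149],[0,0,0,0.149],[0,0,0,0.149],[0,0,0,0.149],[0,0,0,0.149],[0,0,0,0.149],[0,0,0,0.149],[0,0,0,0.149],[0,0,0,0.149],[0,0,0,0.149]]'
python3 -m crank '[[0,0,0,0.149],[0,0,0,0.149],[0,0,0,0.149],[0,0,0,0.149],[0,0,0,0.149],[0,0,0,0.149],[0,0,0,0.149],[0,0,0,0.149],[0,0,0,0.149],[0,0,0,0.149]]'
cat >> h.py <<'E'
O=np.array([.5914,-.0077]);Y=np.radians(-9.43);X2=np.array([np.cos(Y),np.sin(Y)]);Y2=np.array([-np.sin(Y),np.cos(Y)])
PIV=O+.08*Y2
def rel(target=None,yaw=None,z=None):
    s=arm.get_state();R=np.array(s['tcp_rot']);p=np.array(s['tool_pos'])
    ty=np.degrees(np.arctan2(R[1,1],R[0,1]))
    print('t',s['t'],'pos',p.round(4),'tool-y yaw',round(ty,1),'tilt',R[:2,2].round(4),'F',np.round(s['ft_force'],2),'open',round(s['opening'],4),'j',np.round(s['joint_positions'],1))
    print('jig xy mm',(np.array([X2,Y2])@(p[:2]-O)*1000).round(1))
    if target is not None:
        d=R.T@np.array([target[0]-p[0],target[1]-p[1],z-p[2]]);print('tool delta cm',(d*100).round(2))
    if yaw is not None: print('roll',round(-np.radians((yaw-ty+180)%360-180),3))
def strapxy(a,R,s):
    j=np.array([0,.08])+R*np.array([-np.cos(a),-np.sin(a)])+s*np.array([-np.sin(a),np.cos(a)])
    return O+j[0]*X2+j[1]*Y2
E
python3 - <<'E'
from h import *
rel(strapxy(.07,.095,.046),-9.43-90+4,.2)
E
```

```text
t: 1.1
tool_pos: [0.4162, 0.2537, 0.2226]
tcp_rot: [[-0.972, 0.233, -0.003], [0.233, 0.972, -0.003], [0.002, -0.004, -1.0]]
ft_force: [0.6, 0.3, -0.4]
opening: 0.0205
t: 2.1
tool_pos: [0.4188, 0.2475, 0.2204]
tcp_rot: [[0.169, 0.986, -0.007], [0.986, -0.169, -0.006], [-0.007, -0.006, -1.0]]
ft_force: [0.6, 0.8, 0.6]
opening: 0.0002
t: 3.1
tool_pos: [0.4174, 0.2469, 0.2184]
tcp_rot: [[0.995, -0.099, -0.012], [-0.099, -0.995, -0.008], [-0.011, 0.009, -1.0]]
ft_force: [0.1, 0.6, 0.0]
opening: 0.0007
t 3.1 pos [0.4174 0.2469 0.2184] tool-y yaw -95.7 tilt [-0.0118 -0.0078] F [0.11 0.56 0.02] open 0.0007 j [ 22.9  17.6 108.5  -0.2  54.7 118.7]
jig xy mm [-213.4  222.7]
tool delta cm [10.86 11.06  1.81]
roll -0.004
```

```bash
python3 -m crank '[[2.7,2.8,0.4,0],[2.7,2.8,0.4,0],[2.7,2.8,0.4,0],[2.7,2.8,0.4,0],[0,0,0,0],[0,0,0,0]]'
python3 - <<'E'
from h import *
rel(strapxy(.07,.095,.046),-9.43-90+4,.054)
shot('wrist','w1')
im,d,K,M=load('w1')
for n,p in dict(piv=[*PIV,.057],end=[*strapxy(.07,.12,0),.057]).items():
    c=np.linalg.inv(M)@np.array([*p,1]);q=K@c[:3];print(n,q[:2]/q[2])
E
```

```text
t: 3.7
tool_pos: [0.5154, 0.1201, 0.2004]
tcp_rot: [[0.994, -0.105, -0.014], [-0.105, -0.994, -0.008], [-0.013, 0.009, -1.0]]
ft_force: [0.1, 0.3, -0.1]
opening: 0.0005
t 3.7 pos [0.5154 0.1201 0.2004] tool-y yaw -96.0 tilt [-0.0139 -0.0078] F [ 0.09  0.35 -0.14] open 0.0005 j [  6.1  22.4 103.9  -0.4  54.5 102.4]
jig xy mm [-95.9 113.6]
tool delta cm [ 0.02 -0.71 14.64]
roll -0.01
piv [325.31697858  98.04847137]
end [321.56479943 230.14266192]
```

View pics/w1.png

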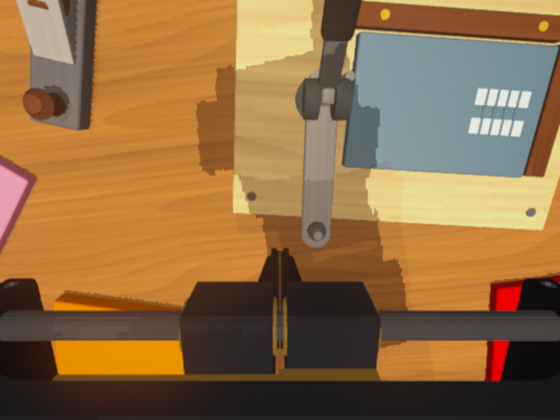

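The wrist view shows the nut at (316,232) and the strap barrel at (325,98), both within about 5 px of the prediction, so the strap angle is about 0.04 to 0.07. The closed fingers at (280,260) are on its left. Coming down beside it.

```bash
python3 -m crank '[[0,-0.7,2,0],[0,-0.2,3,0],[0,0,3,0],[0,0,3,0],[0,0,2.5,0],[0,0,1,0],[0,0,0,0]]'
python3 - <<'E'
from h import *
rel(strapxy(.05,.095,.030),-9.43-90+3,.054)
E
```

```text
t: 4.45
tool_pos: [0.5115, 0.1353, 0.0534]
tcp_rot: [[0.995, -0.096, -0.01], [-0.096, -0.995, -0.007], [-0.009, 0.008, -1.0]]
ft_force: [-0.4, -1.1, 0.3]
opening: 0.0002
t 4.45 pos [0.5115 0.1353 0.0534] tool-y yaw -95.5 tilt [-0.0095 -0.007 ] F [-0.45 -1.1   0.33] open 0.0002 j [  7.8  34.7 111.3  -0.6  34.6 103.8]
jig xy mm [-102.3  128. ]
tool delta cm [ 0.43  2.31 -0.04]
roll 0.016
```

```bash
python3 -m crank '[[0.2,0.9,0,0],[0.2,0.9,0,0],[0,0.7,0,0],[-0.1,0.7,0,-0.06],[-0.2,1,0,-0.1],[-0.2,1,0,-0.1],[-0.2,1,0,-0.1]]'
cat >> h.py <<'E'
def polar():
    s=arm.get_state();p=np.array(s['tool_pos']);R=np.array(s['tcp_rot'])
    j=np.array([X2,Y2])@(p[:2]-O)-[0,.08]
    yaw=np.arctan2(R[1,1],R[0,1]);a=yaw-Y+np.pi/2   # tool angle as strap angle
    rad=np.array([-np.cos(a),-np.sin(a)]);tan=np.array([np.sin(a),-np.cos(a)])
    print('tool strap-angle %.3f  R %.1f mm s %.1f mm z %.1f'%(a,j@rad*1000,-j@tan*1000,p[2]*1000),'F along push %.2f radial-out %.2f z %.2f'%(np.array(s['ft_force'])[:2]@(tan[0]*X2+tan[1]*Y2),np.array(s['ft_force'])[:2]@(rad[0]*X2+rad[1]*Y2),s['ft_force'][2]),'t',s['t'])
E
python3 -c "
from h import *
polar()"
```

```text
t: 5.15
tool_pos: [0.5094, 0.0691, 0.0601]
tcp_rot: [[0.962, 0.272, -0.0], [0.272, -0.962, -0.006], [-0.002, 0.006, -1.0]]
ft_force: [-0.4, 1.4, -1.2]
opening: 0.0004
tool strap-angle 0.440  R 92.1 mm s 23.8 mm z 60.1 F along push -1.51 radial-out 0.02 z -1.16 t 5.15
```

```bash
python3 -m crank '[[-0.2,1,0.3,-0.1],[-0.2,1,0.3,-0.1],[-0.2,1,0.2,-0.1]]'
python3 -c "
from h import *
polar()"
```

```text
t: 5.45
tool_pos: [0.5161, 0.0359, 0.0559]
tcp_rot: [[0.833, 0.553, 0.006], [0.553, -0.833, -0.006], [0.002, 0.008, -1.0]]
ft_force: [0.1, 2.1, 1.9]
opening: 0.0003
tool strap-angle 0.751  R 93.2 mm s 19.5 mm z 55.9 F along push -1.69 radial-out -1.27 z 1.87 t 5.45
```

```bash
python3 -m crank '[[-0.2,0.9,0.2,-0.12],[-0.2,0.9,0.1,-0.12],[-0.2,0.9,0.1,-0.12]]'
python3 -c "
from h import *
polar()"
```

```text
t: 5.75
tool_pos: [0.5296, 0.0083, 0.0547]
tcp_rot: [[0.575, 0.818, 0.009], [0.818, -0.575, -0.006], [0.001, 0.011, -1.0]]
ft_force: [-0.9, 2.6, 0.1]
opening: 0.0006
tool strap-angle 1.123  R 94.5 mm s 25.1 mm z 54.7 F along push -2.22 radial-out -1.65 z 0.06 t 5.75
```

```bash
python3 -m crank '[[-0.2,0.9,0.1,-0.1],[-0.2,0.9,0.1,-0.1],[-0.2,0.9,0.1,-0.1],[-0.1,0.5,0.05,-0.06]]'
python3 -c "
from h import *
polar()"
python3 -m crank '[[0,0.3,0,-0.02],[0,0.2,0,0]]'
python3 -c "
from h import *
polar()"
```

```text
t: 6.15
tool_pos: [0.5555, -0.0168, 0.0548]
tcp_rot: [[0.237, 0.971, 0.012], [0.972, -0.237, -0.006], [-0.003, 0.013, -1.0]]
ft_force: [-1.7, 0.4, -0.6]
opening: 0.0003
tool strap-angle 1.496  R 97.1 mm s 26.7 mm z 54.8 F along push -1.80 radial-out 0.00 z -0.61 t 6.15
t: 6.35
tool_pos: [0.5605, -0.0195, 0.0559]
tcp_rot: [[0.218, 0.976, 0.013], [0.976, -0.218, -0.006], [-0.003, 0.014, -1.0]]
ft_force: [-0.8, 0.8, -0.6]
opening: 0.0004
tool strap-angle 1.516  R 98.1 mm s 23.1 mm z 55.9 F along push -0.96 radial-out -0.63 z -0.56 t 6.35
```

```bash
for i in 1; do python3 -m crank '[[0,0.3,0.1,-0.02],[0,0.2,0,-0.02]]' >/dev/null
python3 -c "
from h import *
polar()"; done
python3 -m crank '[[0,0.2,0,0],[0,0.2,0,0]]'|head -1
python3 -c "
from h import *
polar()"
```

```text
tool strap-angle 1.556  R 97.7 mm s 21.9 mm z 55.5 F along push -1.57 radial-out 0.98 z -0.78 t 6.55
t: 6.75
tool strap-angle 1.556  R 97.8 mm s 18.9 mm z 55.4 F along push -10.60 radial-out 1.65 z 3.70 t 6.75
```

Force along the push jumped from 1.6 N to 10.6 N, so the strap is on its stop. Backing off, rising and looking.

```bash
python3 -m crank '[[0,-1.5,0,0],[0,-1.5,0,0],[0,0,-4,0],[0,0,-4.5,0],[0,0,-4.5,0],[0,0,-3,0]]'
python3 - <<'E'
from h import *
rel(O+.148*Y2,-9.4,.215)
im,d,K,M=shot('top','top2')
c=cv2.resize(im[90:250,150:400],None,fx=3.2,fy=3.2,interpolation=cv2.INTER_CUBIC);cv2.imwrite('pics/crop2.png',c[:,:,::-1])
E
```

```text
t: 7.35
tool_pos: [0.536, -0.0145, 0.2165]
tcp_rot: [[0.18, 0.984, 0.005], [0.984, -0.18, -0.005], [-0.004, 0.005, -1.0]]
ft_force: [0.4, -0.5, -0.4]
opening: 0.0005
t 7.35 pos [ 0.536  -0.0145  0.2165] tool-y yaw -10.4 tilt [ 0.0046 -0.0047] F [ 0.36 -0.5  -0.44] open 0.0005 j [ -8.5  21.4 102.6  -0.3  55.7   2. ]
jig xy mm [-53.5 -15.8]
tool delta cm [16.47  5.08  0.12]
roll -0.017
```

View pics/crop2.png

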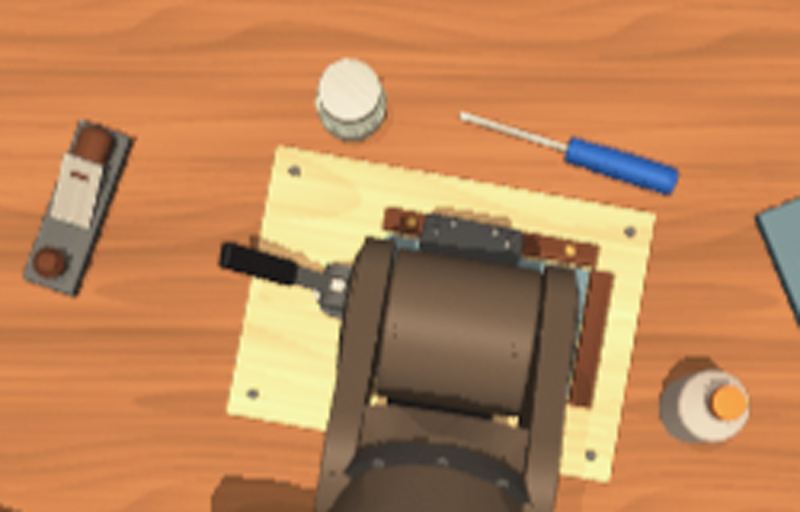

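The arm hides the strap, but the lever now points along jig +y (crop (337,283) to (222,255)). The bystanders have not moved. Going above the lever and looking with the wrist camera.

```bash
python3 -m crank '[[3.3,1,0,0],[3.3,1,0,0],[3.3,1,0,0],[3.3,1,0,0],[3.3,1,0,0],[0,0,0,0],[0,0,0,0]]'
python3 - <<'E'
from h import *
rel(O+.148*Y2,-9.4,.2)
im,d,K,M=shot('wrist','w2')
J=lambda x,y,z:[*(O+x*X2+y*Y2),z]
for n,p in dict(piv=J(0,.08,.09),end=J(0,-.04,.073),tip0=J(0,.08+.087,.165),tip15=J(0,.08+.1,.075+.075)).items():
    c=np.linalg.inv(M)@np.array([*p,1]);q=K@c[:3];print(n,(q[:2]/q[2]).round())
shot('top','top3')
im=load('top3')[0]
c=cv2.resize(im[90:250,150:400],None,fx=3.2,fy=3.2,interpolation=cv2.INTER_CUBIC);cv2.imwrite('pics/crop3.png',c[:,:,::-1])
E
```

```text
t: 8.1
tool_pos: [0.6215, 0.1452, 0.2236]
tcp_rot: [[0.183, 0.983, 0.021], [0.983, -0.183, -0.005], [-0.002, 0.021, -1.0]]
ft_force: [0.0, -0.1, -0.9]
opening: 0.0003
t 8.1 pos [0.6215 0.1452 0.2236] tool-y yaw -10.5 tilt [ 0.0206 -0.0054] F [ 0.04 -0.1  -0.93] open 0.0003 j [ 7.4 28.9 88.2 -0.5 61.7 18.2]
jig xy mm [  4.6 155.7]
tool delta cm [-0.78 -0.5   2.35]
roll -0.02
piv [274. 285.]
end [276. 373.]
tip0 [271. 224.]
tip15 [270. 200.]
```

View pics/w2.png

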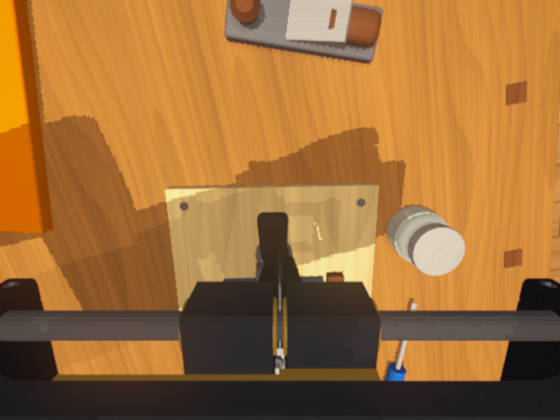

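View pics/crop3.png

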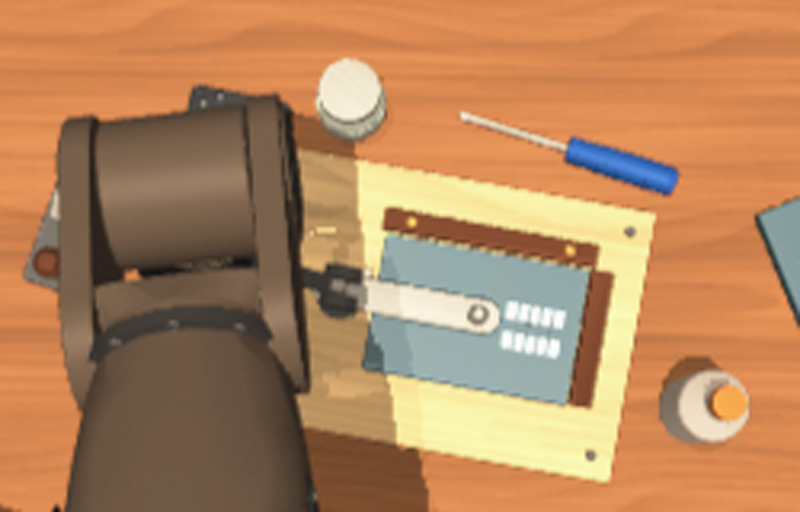

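In the wrist view the lever tip (272,213) lies on the predicted line with the lever angle at about 0.07. The top view shows the strap square across the panel, nut at crop (478,315), with the panel still in its corner. Now pushing the lever down.

```bash
python3 -m crank '[[-0.8,-0.5,1.5,0],[-0.1,0,1.5,0],[0,0,1.5,0],[0,0,0.5,0]]' >/dev/null
python3 -c "
from h import *
rel(O+.148*Y2,-9.4,.092)"
python3 -m crank '[[0,0,1,0],[0,0,1,0],[0,0,1,0]]' >/dev/null
python3 -c "
from h import *
rel(O+.148*Y2,-9.4,.092)"
```

```text
t 8.6 pos [0.6151 0.1321 0.174 ] tool-y yaw -10.9 tilt [ 0.0235 -0.0054] F [-0.42  0.12  0.05] open 0.0003 j [ 6.3 31.  92.8 -0.6 54.9 17.5]
jig xy mm [  0.5 141.8]
tool delta cm [ 0.63 -0.27  8.2 ]
roll -0.025
t 8.9 pos [0.6167 0.1305 0.1443] tool-y yaw -11.0 tilt [ 0.027  -0.0051] F [-0.38  0.09  3.49] open 0.0003 j [ 6.1 33.  94.4 -0.6 51.1 17.5]
jig xy mm [  2.3 140.5]
tool delta cm [ 0.74 -0.39  5.22]
roll -0.027
```

```bash
python3 -m crank '[[0.3,-0.1,1,0],[0.3,-0.1,1,0],[0.2,0,1,0]]' >/dev/null
python3 -c "
from h import *
rel(O+.148*Y2,-9.4,.092)"
python3 -m crank '[[0.1,-0.1,0.8,0],[0.1,0,0.6,0]]' >/dev/null
python3 -c "
from h import *
rel(O+.148*Y2,-9.4,.092)"
```

```text
t 9.2 pos [0.6176 0.1392 0.1124] tool-y yaw -11.0 tilt [ 0.0288 -0.0046] F [-0.06  1.04  2.12] open 0.0003 j [ 6.9 35.4 95.5 -0.6 47.5 18.3]
jig xy mm [  1.8 149.2]
tool delta cm [-0.13 -0.23  2.03]
roll -0.028
t 9.4 pos [0.6175 0.1421 0.0965] tool-y yaw -11.0 tilt [ 0.0288 -0.0046] F [ 0.59 -0.89  2.32] open 0.0006 j [ 7.2 36.6 96.  -0.7 45.7 18.6]
jig xy mm [  1.2 152. ]
tool delta cm [-0.41 -0.12  0.45]
roll -0.027
```

```bash
for i in 1 2; do :; done; python3 -m crank '[[0,0,0.3,0],[0,0,0.2,0]]' >/dev/null
python3 -c "
from h import *
rel()"
python3 -m crank '[[0,0,0.2,0],[0,0,0.2,0]]' >/dev/null
python3 -c "
from h import *
rel()"
```

```text
t 9.6 pos [0.6179 0.1426 0.0915] tool-y yaw -10.9 tilt [ 0.0293 -0.0042] F [-6.06  0.96 28.79] open 0.0008 j [ 7.2 37.  96.2 -0.6 45.1 18.6]
jig xy mm [  1.5 152.6]
t 9.8 pos [0.6184 0.1426 0.0916] tool-y yaw -10.9 tilt [ 0.032  -0.0042] F [-8.43 -1.51 21.92] open 0.0004 j [ 7.2 37.  96.2 -0.7 45.  18.6]
jig xy mm [  2.  152.7]
```

The lever is hard against its stop: tip at 80.5 mm against an expected 81 mm, and the force jumped to 29 N. Lifting away and checking.

```bash
python3 -m crank '[[0,0,-1,0],[0,0,-3,0],[0,0,-4,0],[0,0,-4,0],[3,0,-3,0],[4,0,0,0],[4,-2,0,0],[4,-2,0,0],[4,-2,0,0],[0,0,0,0]]'
python3 - <<'E'
from h import *
rel()
im,d,K,M=shot('top','top4');shot('scene','sc4')
c=cv2.resize(im[90:250,150:400],None,fx=3.2,fy=3.2,interpolation=cv2.INTER_CUBIC)
s=load('sc4')[0];c2=cv2.resize(s[190:310,190:390],None,fx=4,fy=4,interpolation=cv2.INTER_CUBIC)
cv2.imwrite('pics/crop4.png',c[:,:,::-1]);cv2.imwrite('pics/crop5.png',c2[:,:,::-1])
def pan(f):
    im,d,K,M=load(f);h=cv2.cvtColor(im,cv2.COLOR_RGB2HSV);m=cv2.inRange(h,(90,30,40),(110,160,200))
    m[:150]=0;m[230:]=0;m[:,:255]=0;m[:,345:]=0
    r=cv2.minAreaRect(cv2.findNonZero(m));return plane(K,M,*r[0],.033).round(4),r
print(pan('top1'),pan('top4'))
E
```

```text
t: 10.8
tool_pos: [0.5891, 0.3454, 0.2478]
tcp_rot: [[0.194, 0.98, 0.03], [0.981, -0.194, -0.005], [0.001, 0.03, -1.0]]
ft_force: [0.2, -0.8, 0.3]
opening: -0.0001
t 10.8 pos [0.5891 0.3454 0.2478] tool-y yaw -11.2 tilt [ 0.0298 -0.0049] F [ 0.21 -0.82  0.31] open -0.0001 j [25.2 31.4 79.8 -1.1 67.4 36.8]
jig xy mm [-60.1 348. ]
(array([ 0.5828, -0.0469,  0.033 ]), ((298.2560119628906, 189.59201049804688), (63.86211013793945, 41.50143051147461), 10.30484676361084)) (array([ 0.5828, -0.0469,  0.033 ]), ((298.2560119628906, 189.59201049804688), (63.86211013793945, 41.50143051147461), 10.30484676361084))
```

View pics/crop4.png

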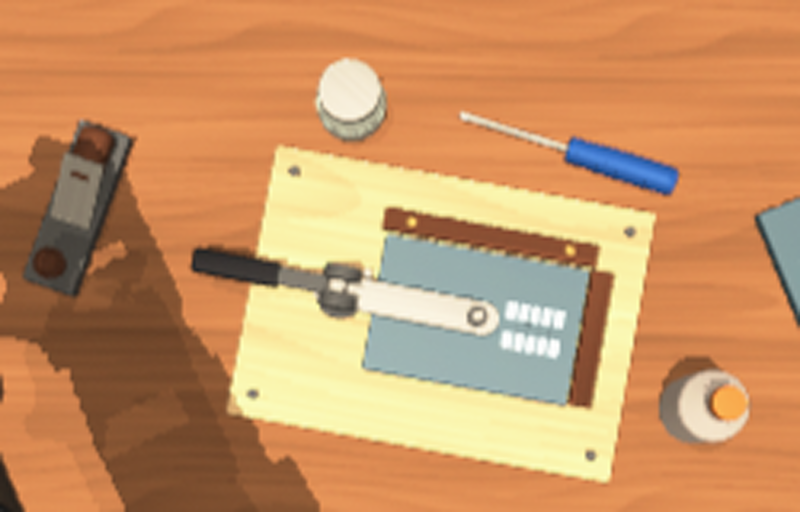

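View pics/crop5.png

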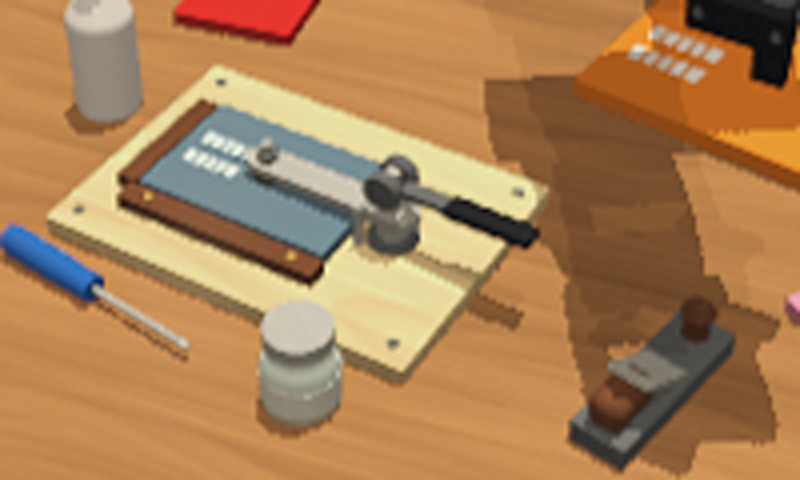

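Both views show the strap across the panel, the lever level, and the bystanders and panel where they were. A quick numeric check of the strap angle and lever height before handing in.

Run:
```python
from h import *
im,d,K,M=load('top4');P=cloud(d,K,M)
J=(P[...,:2]-O)@np.stack([X2,Y2],1)
n=plane(K,M,149.5+478/3.2,89.5+316/3.2,.066);j=np.array([X2,Y2])@(n[:2]-O);print('nut jig',j,'angle',np.arctan2(.08-j[1],-j[0]))
for f,lo,hi,ax in (('strap',-.02,.05,1),('lever',.13,.2,1)):
    s=(abs(J[...,0])<.03)&(J[...,1]>lo)&(J[...,1]<hi)&(P[...,2]>.042)
    q=J[s];k=np.polyfit(q[:,1],q[:,0],1);print(f,'tilt rad vs jig y',k[0],'x at post',np.polyval(k,.08),'z slope',np.polyfit(q[:,1],P[s][:,2],1)[0],'z',np.median(P[s][:,2]))
```

```text
nut jig [-0.00139723 -0.03996899] angle 1.5591502343067714
strap tilt rad vs jig y 0.003272715535976631 x at post 0.0009583353822726961 z slope -0.012030551385403524 z 0.050732156338894496
lever tilt rad vs jig y 0.014353988253954347 x at post 0.001356524164095281 z slope -0.010480845676427413 z 0.08059914607575203
```

```bash
python3 -c "
from plant import arm
print(arm.sign_off(), arm.get_state()['t'])"
```

```text
the job is handed in; nothing more can be done
the job is handed in; nothing more can be done
```

The panel is clamped and the job was handed in at about 11 s of the 48 s allowed. I swung the strap round with the back of the closed fingers until it met its stop. Only then did I push the cam lever down, and I lifted the arm clear before handing in.

Last checks:
- **Strap:** the force on the stop rose to 10.6 N. The measured angle was about 1.56 to 1.57 rad against 1.571, and the small difference is within the calibration error.
- **Lever:** it met its stop at 29 N peak. It is level to about 0.01 rad, with its top at 80.6 mm against the 81 mm expected.
- **Pad:** the strap's top is at 50.7 mm, lowered by 6.3 mm, which is the full travel. I could not measure the pad's pressure directly, so the firm press is inferred from this.
- **Panel:** its outline in the top image is the same before and after, to the pixel.
- **Bystanders:** the jar, plane, screwdriver and glue bottle look unmoved in both views. I checked these by eye only.

No check failed. Two small deviations came up along the way. The fingers rose about 6 mm early in the swing, which I corrected. The lever push also gave about 8 N of sideways force from a slight tool tilt, and the strap did not shift.

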